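# Open the bread slicer's crumb trap

## Task

Open the crumb trap: press its snap tab down until the cover springs free, then push the cover along its rails, off its seat, until the crumb well is completely uncovered. Use only the fingertips: the cover stays flat on the rails and is not lifted. Leave the other things on the counter where they are, and finish with the hand clear of everything.

Things in the scene. Friction and masses are not known exactly. Their poses are not given: they have to be found in the camera images.
- trap: Crumb trap: low white housing fixed on the counter, 177 mm (its x, -65 to +112) by 304 mm (its y, -147 to +157). Origin on the counter, z up. Flat deck 60 mm above the counter. Seated, the cover closes the well; two rails along y (inner faces at x -54 and +54, 9 mm above the deck) lead from the seat towards -y to a parking place. The snap tab is outside the +x rail.
- well (a point): Centre of the crumb well's mouth, at deck height: a rectangular hole in the deck, 84 mm (x) by 75 mm (y), at x 0, y +52.5 of the trap.
- park_stop (a point): Stop at the end of the parking place, a bar across the rails 9 mm above the deck: this is the middle of its upper edge facing the cover, at x 0, y -136 of the trap.
- eject_block (a point): Fixed block behind the seat, 125 mm (x) by 35 mm (y), 12 mm above the deck: the middle of its upper edge facing the cover, at x 0, y +122 of the trap. Before it a sprung ejector bar (80 mm long, 11.5 mm above the deck) pushes the seated cover towards -y with about 5 N over 18 mm.
- cover: Loose aluminium cover, 104 (its x) by 110 (y) by 14 mm, 0.1 to 0.2 kg; origin at its underside's centre, axes as the trap's. Seated at x 0, y +53, z +60 mm of the trap, held by the tab's catch. Tab pressed: the ejector throws it about 18 mm towards -y and the tab may be let go. Then a push of 1 to 3 N slides it to -y; the well is clear beyond y -40, the stop is met at about y -81.
- cover_rib (a point): Centre of the top of the push rib on the cover: an upright bar across it, 80 mm long (along x), 12 mm thick (along y), standing 20 mm above the cover, its top 34 mm above the deck, at y +30 mm of the cover's origin. Push its +y face to move the cover to -y.
- tab_top (a point): Centre of the top of the snap tab's pad: black pad 32 mm (x) by 36 mm (y) on the ledge outside the +x rail, at x +86, y -5 of the trap, top 22 mm above the deck (82 mm above the counter) when out; it stands 2 mm above the rail even when pressed.
- tab (a joint): Travel of the snap tab, m: 0 = out, 0.011 = pressed fully in (straight down, about 3 to 8 N, then a hard stop; springs back when let go). The cover is released at about 0.008.
- jar: Bystander: honey jar, 64 mm across, 95 mm tall; origin under its centre
- mug: Bystander: white mug, 76 mm across, 85 mm tall; origin under its centre
- brush: Bystander: pastry brush lying flat, 170 mm long along its x; origin under its middle
- roll: Bystander: bread roll, 80 mm across, 47 mm tall; origin under its centre
- timer: Bystander: flat kitchen timer with a dial, 60 x 70 x 32 mm; origin under its centre
- loaf: Bystander: dark loaf, 250 x 100 x 85 mm; origin under its centre
- scraper: Bystander: dough scraper lying flat, 80 x 115 x 18 mm; origin under its centre
Things that resemble listed ones, but are neither listed nor needed, are in the scene too. Several things have the shape of the cover; the one meant has the colours described above.

How it is judged:
By the outcome, as a careful person would: the job done as asked, in the order asked, and still so for the second after the job is handed in, with the robot touching nothing.
It also fails if it takes over 37 s, if anything falls off the work surface, if the arm or the gripper's body presses on something with over 40 N, if the wrist force passes 120 N, or if a joint passes its speed limit or range.

## Robot

A 6-joint arm with a two-finger parallel gripper is mounted at the origin on the work surface. World frame = base frame: x ahead of the robot, y to its left, z up, the work surface at z = 0. Lengths are in mm, angles in rad, forces in N, time in s.
With the tool pointing down it reaches from about 400 to 925 mm from the base axis. Payload 3.4 kg.
Tool frame: the origin (TCP) lies at the very end of the fingers, on their centre line; the grasp point (between the pads) lies arm.grip_point_offset behind it (arm.grip_point_offset is the distance from the TCP to the grasp point, in mm); z points along the fingers, y is the direction in which the jaws open and shut (so a half turn about z gives the same grasp; the last joint's range is limited). The gripper opens to 85 mm and grips with 20 to 120 N. Pads are 22 mm wide; open, the fingers measure 114 mm over their backs; the gripper's body (76 mm by 85 mm) begins 54 mm behind the grasp point. The pads swing forward as they close: fully open they stand 13 mm farther back than shut.
Start: joints at [-1.232, 0.307, 1.506, -0, 1.328, -0.073], TCP at [230.653, -526.716, 231.305] pointing down, gripper open.
Joint ranges: [-3.12, 3.12], [-1.05, 2.28], [0.14, 2.33], [-1.42, 4.57], [0.1, 2.73], [-2.68, 2.68]. Speed limits (rad/s): [2.57, 2.57, 3.14, 3.14, 3.14, 3.14].

## Interface

Orientations are given as a unit quaternion [w, x, y, z].
In Python, from cell import arm, eyes, order, nets gives the robot as it stands.
- The arm moves only by the shell command python3 -m jog 'ROWS' [FORCE]. ROWS is a JSON object of lists of equal length, an entry for each row: "rot": the turn, a rotation vector about the tool's x, y, z in degrees, a list of three; "linear": the shift along the tool's x, y, z in mm, a list of three; "hand": the opening, from 0 (shut) to 1 (fully open). A call has 1 to 20 rows; each row is the pose to reach, as a shift and turn from the pose commanded when the call began, along the tool's axes at that moment; what a row does not reach only later rows make up. A row lasts 1/12 s, in which the tool goes at most 41.7 mm and 7.16 degrees, less where a joint would pass 70% of its speed; a pose out of reach is approached as far as the arm can. A call with a gripper value outside its range is refused whole. The fingers move at their own pace and stop on an object; FORCE is the grip in N (left out, the last holds). Time passes only in rows, so rows that repeat a pose let the fingers close. It gives the time, the measured TCP pose, the force and the opening at its end, in the units of the state.
- arm.sense(): the state, without advancing time (a new reading comes with each control period).
- eyes.read_camera(name): name is "scene" or "top" or "wrist"; returns a dict with "frame" (384x512x3 uint8, red, green, blue), "fx", "fy", "cx", "cy" (pixels), "R" (3x3) and "t" (3): a world point X has camera coordinates R X + t; the wrist camera has in their place "tool_from_camera" (4x4, takes a point from camera to tool coordinates, whose origin is the TCP and whose axes are the flange's). Camera axes: x right, y down, z forward; pixel columns grow to the right and rows downward; lengths in mm; the calibration is good to about 2 mm. A picture is of the moment at which its call begins: read the wrist's pose just before it. There is no depth.
- order.finish_job(): hands the job in, once; it reports no verdict.
Trained networks look in a picture, given as the dict that the camera call returned (one of the last four; its "shot" number tells which), for a name from the list of things; names that differ only in an ending like _2 or _b are one class to them, and where a whole thing is asked for, a point or a joint stands for the part that bears it (a point fixed in the world has none). Each returns a list of dicts, best first, with "score" (0 to 1); they miss things now and then, are a little off and sometimes report something else, mostly with a low value. They report only what shows in the picture. A call takes as long as a camera call. They do not tell look-alikes from the thing itself.
- nets.search_frame(name, picture): "rect" ([left, top, right, bottom] in pixels, round what is visible of it).
- nets.outline_of(name, picture): "mask" (384x512 bool, what is visible of it) and "rect" ([left, top, right, bottom] in pixels, round what is visible of it).
The state is a dict: "t": time; "joint_positions": joint angles; "dq": joint speeds; "tau": joint torques, N m; "ee_pos": TCP position; "ee_rot": TCP orientation; "wrist_force": force on the tool from outside, world axes, zero at the start; "torque": the same for the moment, N m; "finger_gap": opening from 0.0 (shut) to 1.0 (fully open).
Only numpy, scipy, OpenCV 4.12 (cv2) and the standard library are available. Lean on these libraries where they do the work, as an engineer would, in place of code of your own. Each camera call takes 0.05 s, during which the arm holds its last target.

## Working session

There is one attempt and no reset: what is moved stays moved. The work goes in short steps, Python scripts to look and compute and a shell command to move; the robot and the scene stay as the last step left them, time stands still between calls to the robot, and variables do not carry over. Pictures are saved under pics/ and viewed, and the job is handed in when it is done.

```bash
mkdir -p pics; ls; python3 - <<'E'
from cell import arm, eyes, order, nets
import cv2
s=arm.sense(); print(s, arm.grip_point_offset)
for n in ["scene","top","wrist"]:
    p=eyes.read_camera(n); cv2.imwrite(f"pics/{n}0.png",cv2.cvtColor(p["frame"],cv2.COLOR_RGB2BGR))
    print(n,{k:v for k,v in p.items() if k!="frame"})
    for q in ["trap","cover","tab"]:
        print(q,[(d["rect"],round(d["score"],2)) for d in nets.search_frame(q,p)])
E
```

```text
pics
{'t': 0.0, 'joint_positions': array([-1.23149819e+00,  3.07554902e-01,  1.50765191e+00, -1.19790354e-05,
        1.32841324e+00, -7.34769234e-02]), 'dq': array([-0.0004787 , -0.00237464, -0.00216921, -0.00178775,  0.00135783,
       -0.00075838]), 'tau': array([-8.41891438e-05, -4.57559824e+01, -2.51915056e+01, -2.07680860e-04,
        1.35350204e-02, -3.89065207e-06]), 'ee_pos': array([ 230.41769757, -526.05839387,  230.3995154 ]), 'ee_rot': array([-1.00398899e-03,  9.78776788e-01,  2.04926746e-01, -1.40096832e-04]), 'wrist_force': array([-0.21842836, -0.40388833,  0.9284537 ]), 'torque': array([-0.01994029, -0.00248568, -0.00020771]), 'finger_gap': 1.0017505475092394} 18.700000000000003
scene {'fx': 390.1127054562869, 'fy': 390.1127054562869, 'cx': 251.43288078086127, 'cy': 186.2421002614263, 'R': array([[ 0.13161963,  0.99124854, -0.01012983],
       [ 0.65821452, -0.09503065, -0.74680842],
       [-0.7412354 ,  0.09162704, -0.66496208]]), 't': array([ -24.79338863, -291.89462989, 1805.02978736]), 'shot': 1}
trap [([232.6, 170.7, 332.6, 241.8], 0.81)]
cover [([274.7, 176.3, 3
[... 520 characters left out ...]
 146.9, 278.1, 212.3], 0.61)]
cover [([319.9, 174.0, 349.4, 206.1], 0.95), ([169.9, 238.2, 200.4, 269.5], 0.94), ([206.1, 171.4, 238.7, 204.5], 0.59)]
tab [([227.9, 156.5, 236.7, 164.1], 0.57)]
wrist {'fx': 336.41251892403943, 'fy': 336.41251892403943, 'cx': 258.2835077434008, 'cy': 187.75543391754738, 'tool_from_camera': array([[-4.68366059e-04, -9.62592663e-01, -2.70952295e-01,
         6.78334094e+01],
       [ 9.99999315e-01, -7.41591204e-04,  9.06006399e-04,
        -1.48153063e-01],
       [-1.07305095e-03, -2.70951685e-01,  9.62592350e-01,
        -1.43799010e+02],
       [ 0.00000000e+00,  0.00000000e+00,  0.00000000e+00,
         1.00000000e+00]]), 'shot': 3}
trap []
cover []
tab []
```

```bash
python3 - <<'E'
import cv2
for n,(x0,y0,x1,y1) in {"scene":(130,120,400,260),"top":(160,120,360,280)}.items():
    a=cv2.imread(f"pics/{n}0.png"); c=a[y0:y1,x0:x1]; s=780/(x1-x0)
    s=min(s,590/(y1-y0)); cv2.imwrite(f"pics/{n}_crop.png",cv2.resize(c,None,fx=s,fy=s,interpolation=cv2.INTER_CUBIC)); print(n,s)
E
```

```text
scene 2.888888888888889
top 3.6875
```

View pics/scene0.png

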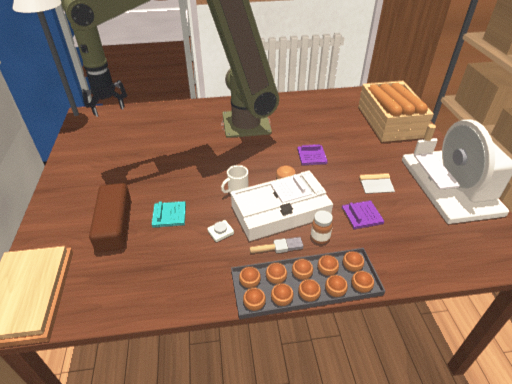

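View pics/top0.png

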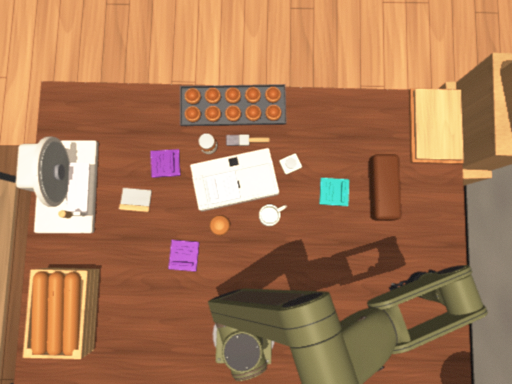

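```bash
echo
```

```text
(no output)
```

View pics/scene_crop.png

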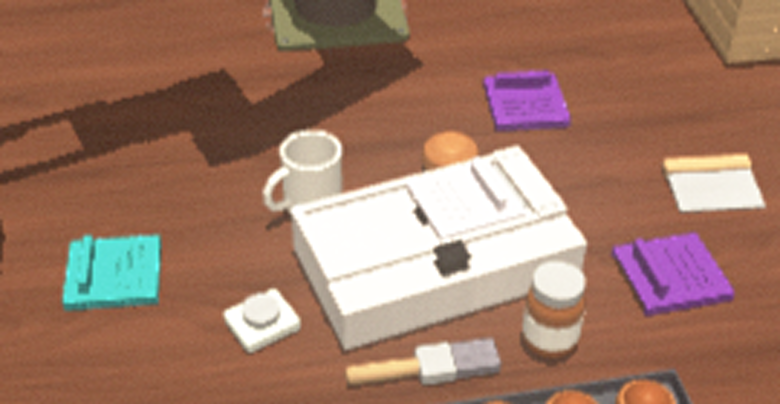

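View pics/top_crop.png

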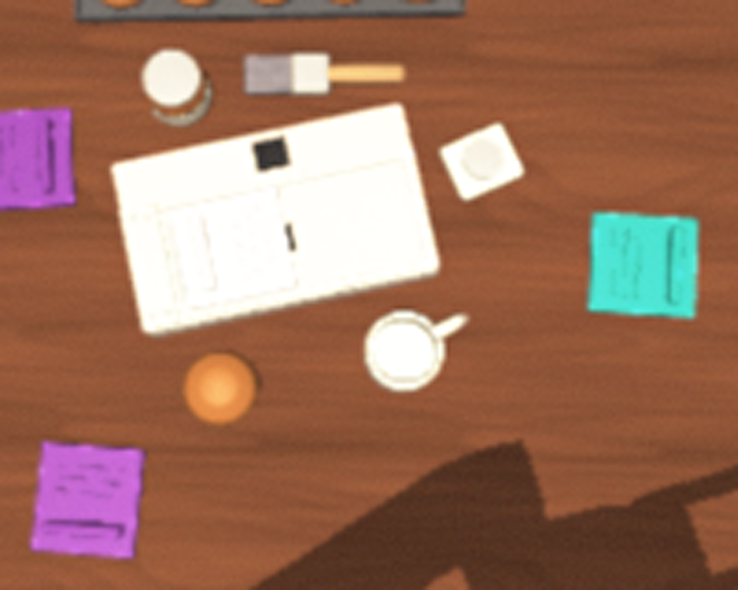

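The cover meant is the white/aluminium one in the white housing at scene (293,189) and top (222,188). It sits on the trap beside the black tab at scene (286,209) and top (233,162). The purple ones at scene (312,154) and (362,213), and the turquoise one at (169,216), lie loose on the counter and are look-alikes. Next I'll fit the trap pose.

```bash
cat > h.py <<'E'
import numpy as np, cv2
from scipy.optimize import least_squares
from scipy.spatial.transform import Rotation as Rn
def proj(p,X):
    c=np.asarray(X)@p["R"].T+p["t"]; return np.c_[p["fx"]*c[:,0]/c[:,2]+p["cx"],p["fy"]*c[:,1]/c[:,2]+p["cy"]]
def T2W(v,P):
    c,s=np.cos(v[2]),np.sin(v[2]); P=np.asarray(P,float)
    return np.c_[v[0]+c*P[:,0]-s*P[:,1],v[1]+s*P[:,0]+c*P[:,1],P[:,2]]
E
python3 - <<'E'
from h import *
from cell import eyes
C=[[-65,157,60],[112,157,60],[112,-147,60],[-65,-147,60],[86,-5,82]]
top=np.array([[148,333],[113,163],[402,104],[438,270],[271,154]])/3.6875+[160,120]
sc=np.array([[520,150],[585,240],[340,310],[295,210],[452,252]])/2.8889+[130,120]
pt=eyes.read_camera("top");ps=eyes.read_camera("scene")
for nm,ob in [("both",[(pt,top),(ps,sc)]),("top",[(pt,top)]),("scene",[(ps,sc)])]:
    f=lambda v:np.concatenate([(proj(p,T2W(v,C))-o).ravel() for p,o in ob])
    r=least_squares(f,[560,0,0.2],x_scale=[100,100,1],loss="soft_l1")
    print(nm,r.x,np.round(r.fun,1))
    if nm=="both": v=r.x
np.save("v.npy",v)
for n,q in dict(tab=[86,-5,82],rib=[0,83,94],park=[0,-136,69]).items(): print(n,T2W(v,[q]))
for n,p in (("top",pt),("scene",ps)):
    a=cv2.cvtColor(p["frame"],cv2.COLOR_RGB2BGR)
    L=[C[:4],[[70,-23,82],[102,-23,82],[102,13,82],[70,13,82]],[[-52,-2,74],[52,-2,74],[52,108,74],[-52,108,74]],[[-40,77,94],[40,77,94],[40,89,94],[-40,89,94]]]
    x0,y0=(180,130) if n=="top" else (215,155)
    c=cv2.resize(a[y0:y0+100,x0:x0+130],None,fx=6,fy=6,interpolation=cv2.INTER_CUBIC)
    for l in L: cv2.polylines(c,[np.int32((proj(p,T2W(v,l))-[x0,y0]+.5)*6)],True,(0,0,255),1)
    cv2.imwrite(f"pics/fit_{n}.png",c)
E
```

```text
both [5.58607458e+02 3.99478096e+01 2.28247514e-01] [-0.8 -0.4 -0.1  0.3 -0.4  0.4 -0.4  0.3 -0.2 -0.3 -1.2  0.5  0.2  0.5
  0.5  0.5 -1.5 -0.  -0.5 -1.1]
top [5.58810746e+02 3.83515863e+01 2.34400460e-01] [-0.3 -0.2  0.2  0.5 -0.2  0.1  0.1 -0.   0.1 -0.4]
scene [5.58021702e+02 4.20515618e+01 2.18358102e-01] [-0.4  0.6  0.7  0.8  0.6  0.1 -0.9 -0.5 -0.2 -1.2]
tab [[643.50835285  54.53677949  82.        ]]
rib [[539.82697839 120.795157    94.        ]]
park [[589.38029191 -92.52495251  69.        ]]
```

View pics/fit_top.png

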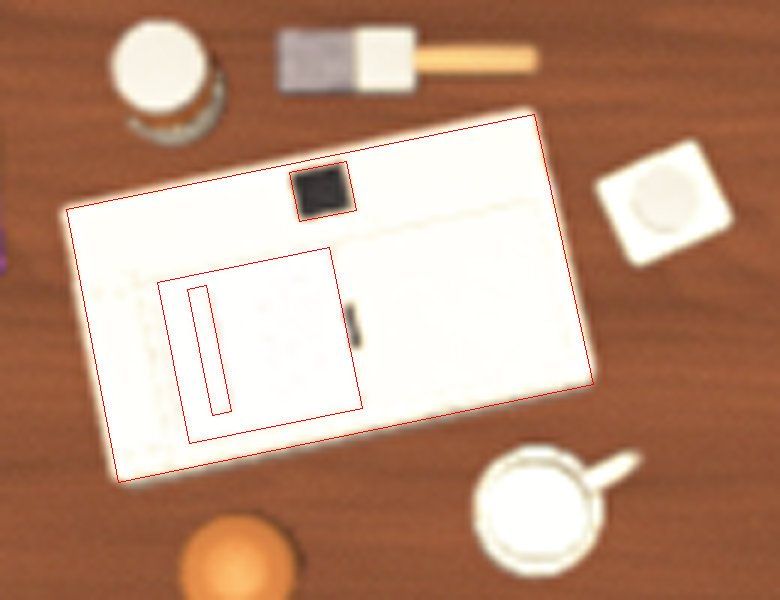

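View pics/fit_scene.png

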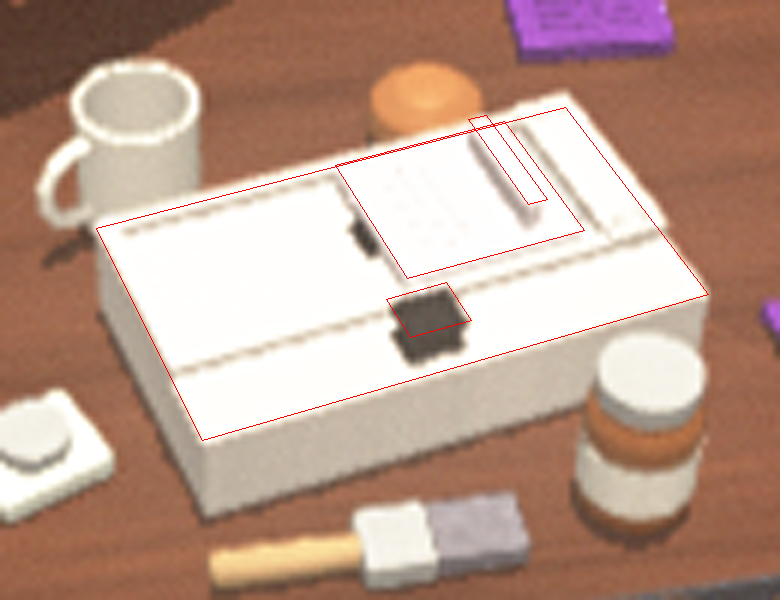

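```bash
python3 -m jog '{"linear":[[20,-12,0],[55,-33,0],[95,-57,0],[135,-81,0],[175,-105,0],[214,-128,0],[252,-151,0],[290,-174,5],[328,-197,10],[366,-220,15],[402,-241,15],[438,-262,20],[474,-284,25],[508,-304,30],[540,-323,30],[568,-340,30],[590,-353,30],[605,-362,30],[611,-366,30],[611,-366,30]],"rot":[[0,0,0],[0,0,1],[0,0,2],[0,0,3],[0,0,4],[0,0,5],[0,0,6],[0,0,7],[0,0,8],[0,0,9],[0,0,10],[0,0,10.3],[0,0,10.3],[0,0,10.3],[0,0,10.3],[0,0,10.3],[0,0,10.3],[0,0,10.3],[0,0,10.3],[0,0,10.3]],"hand":[0,0,0,0,0,0,0,0,0,0,0,0,0,0,0,0,0,0,0,0]}' 40
python3 -m jog '{"linear":[[0,0,0],[0,0,0]],"rot":[[0,0,0],[0,0,0]],"hand":[0,0]}'
cat > w.py <<'E'
from h import *
from cell import arm, eyes
import sys
def wcam():
    s=arm.sense(); p=eyes.read_camera("wrist")
    q=s["ee_rot"]; Rt=Rn.from_quat([q[1],q[2],q[3],q[0]]).as_matrix()
    T=p["tool_from_camera"]; Rc=Rt@T[:3,:3]; c=Rt@T[:3,3]+s["ee_pos"]
    p["R"]=Rc.T; p["t"]=-Rc.T@c
    return s,p
E
python3 - <<'E'
from w import *
from cell import nets
s,p=wcam(); print(s["t"],s["ee_pos"],s["ee_rot"],s["wrist_force"],s["joint_positions"])
print([(d["rect"],round(d["score"],2)) for d in nets.search_frame("tab",p)])
v=np.load("v.npy")
a=cv2.cvtColor(p["frame"],cv2.COLOR_RGB2BGR); cv2.imwrite("pics/w1raw.png",a)
for l in [[[-65,157,60],[112,157,60],[112,-147,60],[-65,-147,60]],[[70,-23,82],[102,-23,82],[102,13,82],[70,13,82]],[[-52,-2,74],[52,-2,74],[52,108,74],[-52,108,74]],[[-40,77,94],[40,77,94],[40,89,94],[-40,89,94]]]:
    cv2.polylines(a,[np.int32(proj(p,T2W(v,l)))],True,(0,0,255),1)
cv2.imwrite("pics/w1.png",cv2.resize(a,None,fx=1.5,fy=1.5))
E
```

```text
t: 2.37
ee_pos: [644.1, 55.1, 200.9]
ee_rot: [-0.0, 0.993, 0.117, -0.0]
wrist_force: [-0.2, -0.1, -0.2]
finger_gap: 0.0
t: 2.53
ee_pos: [642.3, 52.2, 201.2]
ee_rot: [0.0, 0.993, 0.116, -0.001]
wrist_force: [-0.4, -0.1, -0.0]
finger_gap: 0.001
2.5333 [642.34319808  52.191481   201.23727296] [ 3.09401894e-04  9.93287086e-01  1.15672902e-01 -6.69486828e-04] [-0.36206572 -0.10461327 -0.02962009] [ 1.59780728e-02  4.25407449e-01  1.39477110e+00 -7.72999448e-04
  1.32268472e+00  1.35509980e+00]
[([235.7, 158.2, 279.5, 200.4], 0.72)]
```

View pics/w1.png

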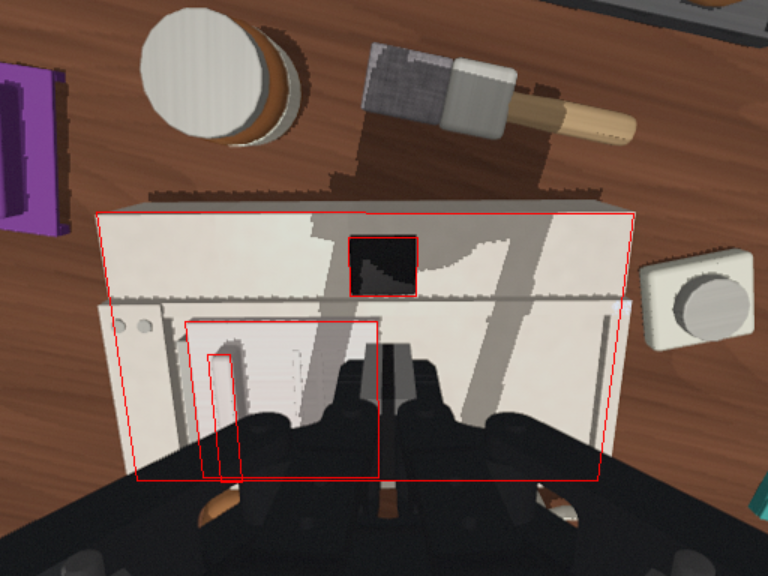

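The wrist view shows the black pad at (383,267) in the enlarged picture, right on the fitted outline. The rib shows at the left near (225,400) and the trap outline matches. Next I go down over the pad.

```bash
python3 -m jog '{"linear":[[0,0,20],[0.5,-0.5,55],[1,-1,85],[1,-1,103],[1,-1,108],[1,-1,108]],"rot":[[0,0,0],[0,0,0],[0,0,0],[0,0,0],[0,0,0],[0,0,0]],"hand":[0,0,0,0,0,0]}'
python3 - <<'E'
from w import *
s,p=wcam(); print(s["t"],s["ee_pos"],s["wrist_force"])
a=cv2.cvtColor(p["frame"],cv2.COLOR_RGB2BGR)
cv2.imwrite("pics/w2.png",cv2.resize(a,None,fx=1.5,fy=1.5))
E
```

```text
t: 3.13
ee_pos: [642.6, 53.7, 91.8]
ee_rot: [-0.0, 0.993, 0.116, -0.002]
wrist_force: [-0.4, -0.5, 0.4]
finger_gap: -0.001
3.1333 [642.57505867  53.71268685  91.83443453] [-0.44036648 -0.46393379  0.3706146 ]
```

View pics/w2.png

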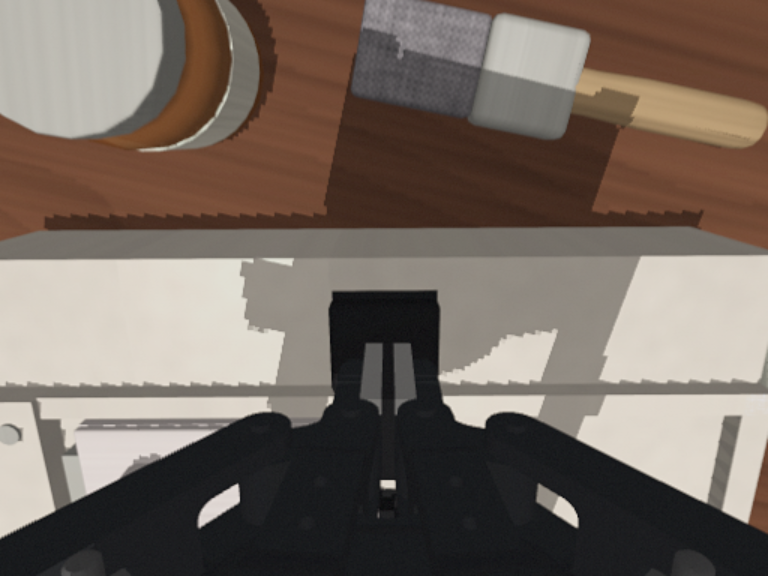

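The fingertips stand over the pad, which spans columns 330-440 in this view. Now I press.

```bash
python3 -m jog '{"linear":[[0,0,6],[0,0,11],[0,0,15],[0,0,17],[0,0,19],[0,0,19]],"rot":[[0,0,0],[0,0,0],[0,0,0],[0,0,0],[0,0,0],[0,0,0]],"hand":[0,0,0,0,0,0]}'
python3 - <<'E'
from w import *
s,p=wcam(); print(s["t"],s["ee_pos"],s["wrist_force"])
a=cv2.cvtColor(p["frame"],cv2.COLOR_RGB2BGR)
cv2.imwrite("pics/w3.png",cv2.resize(a,None,fx=1.5,fy=1.5))
E
```

```text
t: 3.68
ee_pos: [645.6, 54.7, 75.3]
ee_rot: [0.0, 0.993, 0.116, 0.001]
wrist_force: [2.0, -0.6, 5.0]
finger_gap: -0.001
3.6833 [645.58608555  54.72683805  75.26088514] [ 1.97499748 -0.62356065  4.95653012]
```

View pics/w3.png

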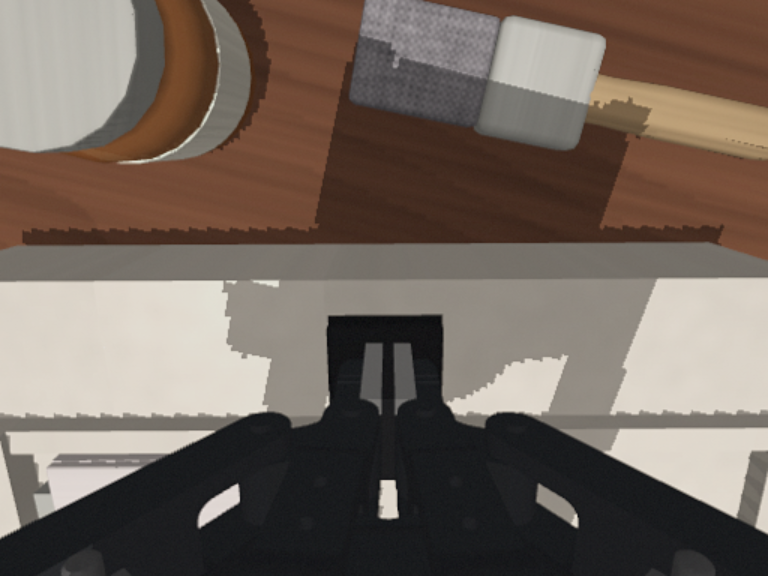

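```bash
python3 -m jog '{"linear":[[0,0,2],[0,0,4],[0,0,5],[0,0,5]],"rot":[[0,0,0],[0,0,0],[0,0,0],[0,0,0]],"hand":[0,0,0,0]}'
python3 - <<'E'
from w import *
s,p=wcam(); print(s["t"],s["ee_pos"],s["wrist_force"])
a=cv2.cvtColor(p["frame"],cv2.COLOR_RGB2BGR)
cv2.imwrite("pics/w4.png",cv2.resize(a,None,fx=1.5,fy=1.5))
p=eyes.read_camera("scene");a=cv2.cvtColor(p["frame"],cv2.COLOR_RGB2BGR)
cv2.imwrite("pics/s4.png",cv2.resize(a[140:250,210:350],None,fx=5,fy=5))
E
```

```text
t: 4.07
ee_pos: [645.7, 54.8, 70.9]
ee_rot: [0.0, 0.993, 0.116, 0.002]
wrist_force: [0.5, -1.4, 9.7]
finger_gap: -0.0
4.0667 [645.67810098  54.78853344  70.91161276] [ 0.45783376 -1.37672605  9.68008661]
```

View pics/w4.png

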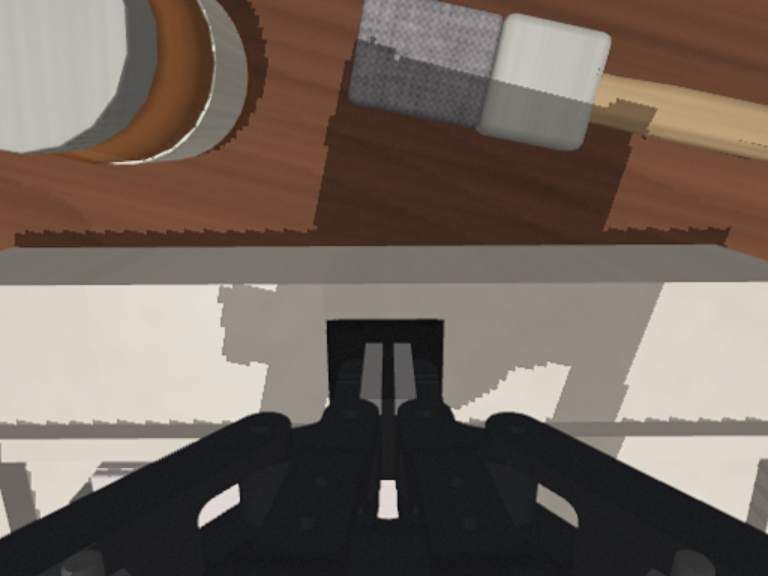

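View pics/s4.png

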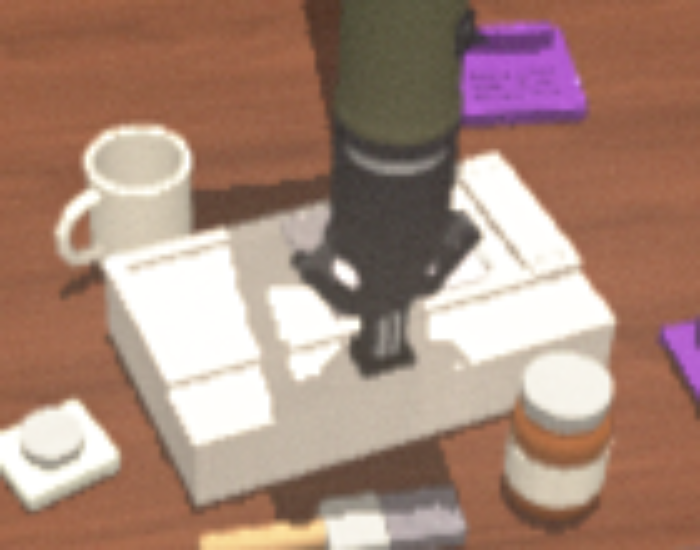

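The wrist view shows the cover edge shifted right (about 50 to 95 px), with 9.7 N on the tab at z 70.9. I'll raise the hand and check.

```bash
python3 -m jog '{"linear":[[0,0,-10],[0,0,-35],[-5,-10,-70],[-20,-40,-95],[-30,-70,-110],[-30,-90,-110],[-30,-90,-110]],"rot":[[0,0,0],[0,0,0],[0,0,0],[0,0,0],[0,0,0],[0,0,0],[0,0,0]],"hand":[0,0,0,0,0,0,0]}'
cat > look.py <<'E'
from w import *
import sys
tag=sys.argv[1]; cy=float(sys.argv[2])
v=np.load("v.npy")
s,p=wcam(); print(s["t"],s["ee_pos"],s["ee_rot"],s["wrist_force"])
d=s["ee_pos"][:2]-v[:2];c,n=np.cos(v[2]),np.sin(v[2]); print("tcp in trap",c*d[0]+n*d[1],-n*d[0]+c*d[1],s["ee_pos"][2]-60)
L=[[[-65,157,60],[112,157,60],[112,-147,60],[-65,-147,60]],[[-52,cy-55,74],[52,cy-55,74],[52,cy+55,74],[-52,cy+55,74]],[[-40,cy+24,94],[40,cy+24,94],[40,cy+36,94],[-40,cy+36,94]]]
def draw(p,f,x0,y0,x1,y1,k):
    a=cv2.cvtColor(p["frame"],cv2.COLOR_RGB2BGR)
    a=cv2.resize(a[y0:y1,x0:x1],None,fx=k,fy=k,interpolation=cv2.INTER_CUBIC)
    for l in L: cv2.polylines(a,[np.int32((proj(p,T2W(v,l))-[x0,y0]+.5)*k)],True,(0,0,255),1)
    cv2.imwrite(f,a)
draw(p,f"pics/w_{tag}.png",0,0,512,384,1.5)
draw(eyes.read_camera("scene"),f"pics/s_{tag}.png",210,130,350,250,5)
draw(eyes.read_camera("top"),f"pics/t_{tag}.png",180,130,300,220,6)
E
python3 look.py 5 35
```

```text
t: 4.75
ee_pos: [592.0, 139.2, 180.5]
ee_rot: [-0.001, 0.993, 0.118, -0.0]
wrist_force: [-0.4, -0.3, -0.5]
finger_gap: -0.004
4.75 [591.95105128 139.2343266  180.53027421] [-1.30485226e-03  9.93042909e-01  1.17745537e-01 -2.57300580e-04] [-0.39151201 -0.34378833 -0.49845498]
tcp in trap 54.9444515505576 89.16678152544374 120.5302742068192
```

View pics/w_5.png

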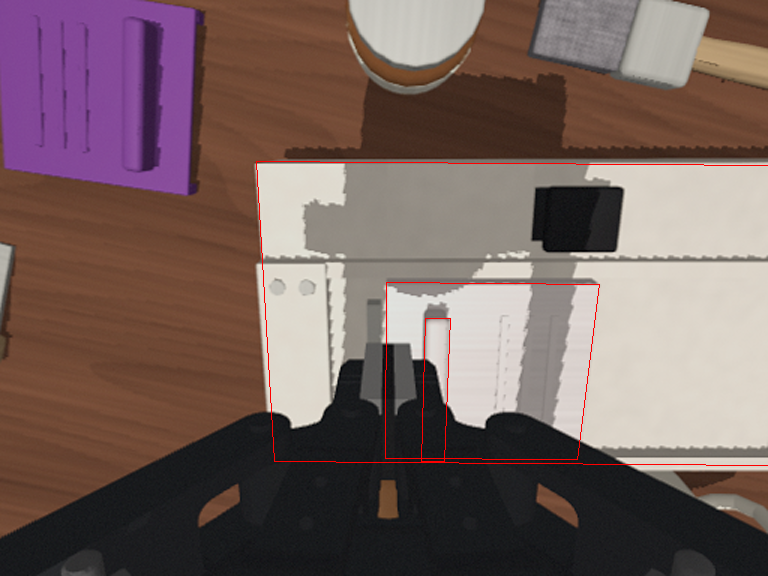

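View pics/s_5.png

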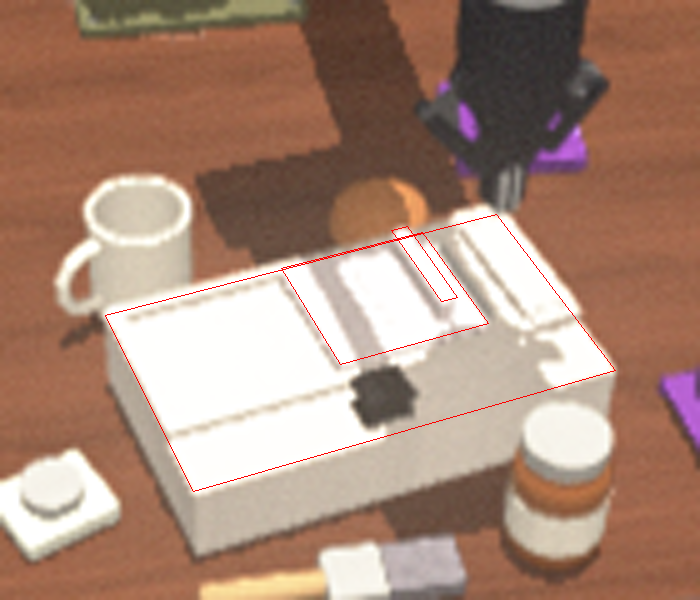

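The cover is free at y about +35: the drawn outline coincides with it, and the rib is at (437,380) in the wrist view. Now I go behind the rib, at trap (0, +98) and about 21 mm above the deck.

```bash
python3 -m jog '{"linear":[[-20,-5,0],[-45,-9,10],[-55,-9,35],[-55,-9,65],[-55,-9,88],[-55,-9,99],[-55,-9,99]],"rot":[[0,0,0],[0,0,0],[0,0,0],[0,0,0],[0,0,0],[0,0,0],[0,0,0]],"hand":[0,0,0,0,0,0,0]}'
python3 look.py 6 35
```

```text
t: 5.48
ee_pos: [535.8, 129.8, 76.5]
ee_rot: [0.0, 0.993, 0.115, -0.004]
wrist_force: [-0.3, -0.3, -0.4]
finger_gap: 0.002
5.4833 [535.81540314 129.75731153  76.48290551] [ 3.71756682e-04  9.93300822e-01  1.15478096e-01 -4.26008394e-03] [-0.28787809 -0.29284256 -0.37368626]
tcp in trap -1.8796585316474719 92.63741841630977 16.4829055119323
```

View pics/w_6.png

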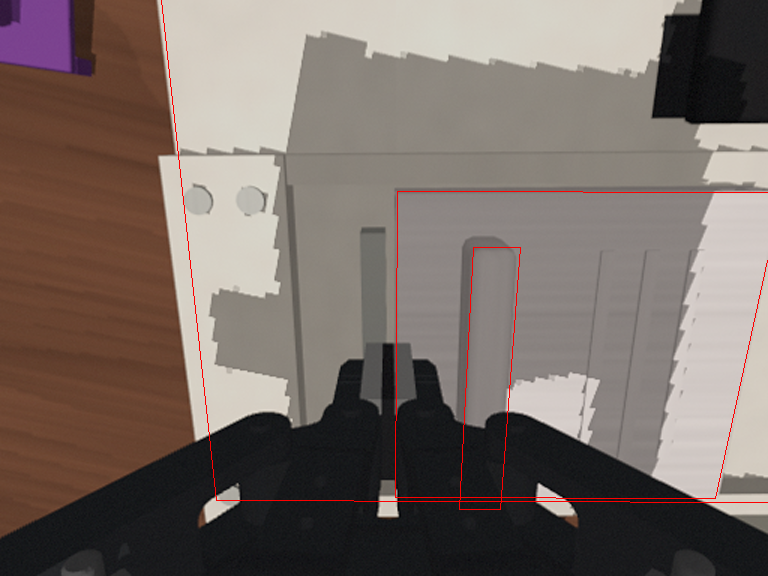

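View pics/s_6.png

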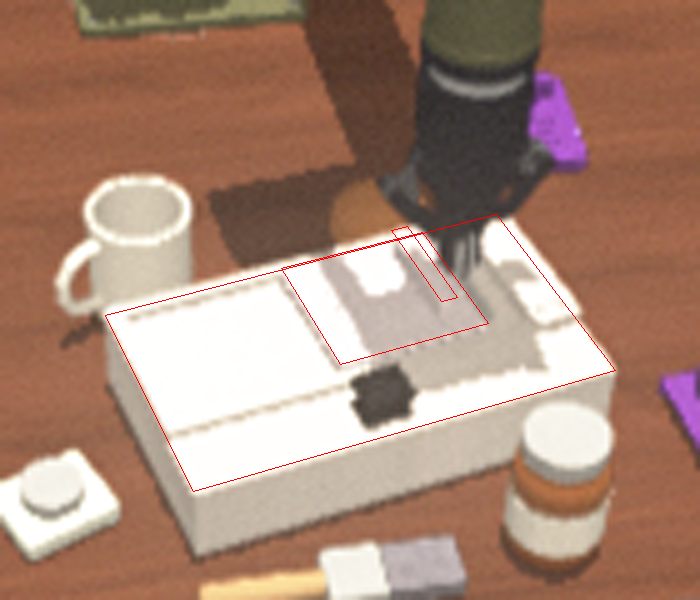

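Tips are behind the rib, with a gap of about 50 px, but only 16.5 mm above the deck. I'll raise 5 mm and push to -y.

```bash
python3 -m jog '{"linear":[[0,0,-5],[0,3,-5],[0,7,-5],[0,11,-5],[0,15,-5],[0,20,-5],[0,26,-5],[0,32,-5],[0,38,-5],[0,45,-5],[0,52,-5],[0,59,-5],[0,66,-5],[0,73,-5],[0,80,-5],[0,86,-5],[0,91,-5],[0,95,-5],[0,97,-5],[0,97,-5]],"rot":[[0,0,0],[0,0,0],[0,0,0],[0,0,0],[0,0,0],[0,0,0],[0,0,0],[0,0,0],[0,0,0],[0,0,0],[0,0,0],[0,0,0],[0,0,0],[0,0,0],[0,0,0],[0,0,0],[0,0,0],[0,0,0],[0,0,0],[0,0,0]],"hand":[0,0,0,0,0,0,0,0,0,0,0,0,0,0,0,0,0,0,0,0]}'
python3 look.py 7 -45
```

```text
t: 7.3
ee_pos: [561.7, 36.8, 86.0]
ee_rot: [-0.0, 0.993, 0.116, 0.001]
wrist_force: [-0.5, 1.7, 4.6]
finger_gap: -0.0
7.3 [561.68915963  36.84669877  86.00092632] [-2.61163546e-04  9.93265556e-01  1.15857694e-01  6.79206527e-04] [-0.45469029  1.71957156  4.62454693]
tcp in trap 2.3000850549280774 -3.717980926539353 26.000926324347148
```

View pics/w_7.png

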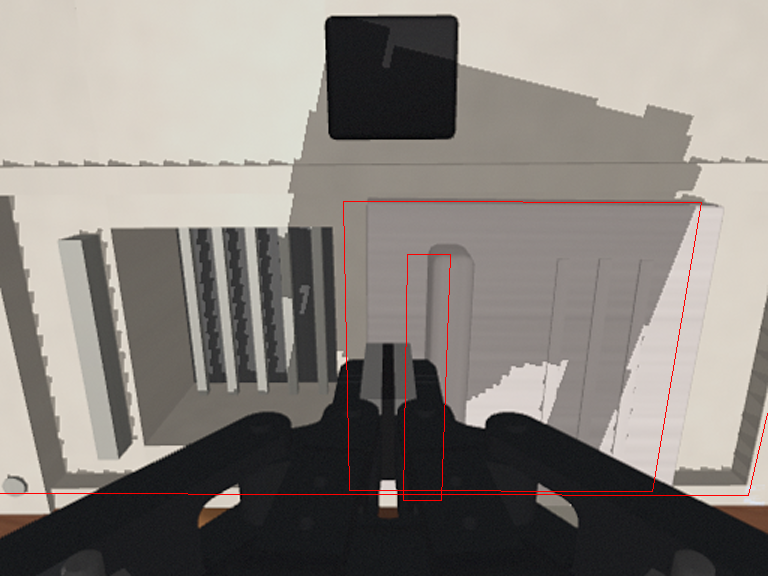

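View pics/s_7.png

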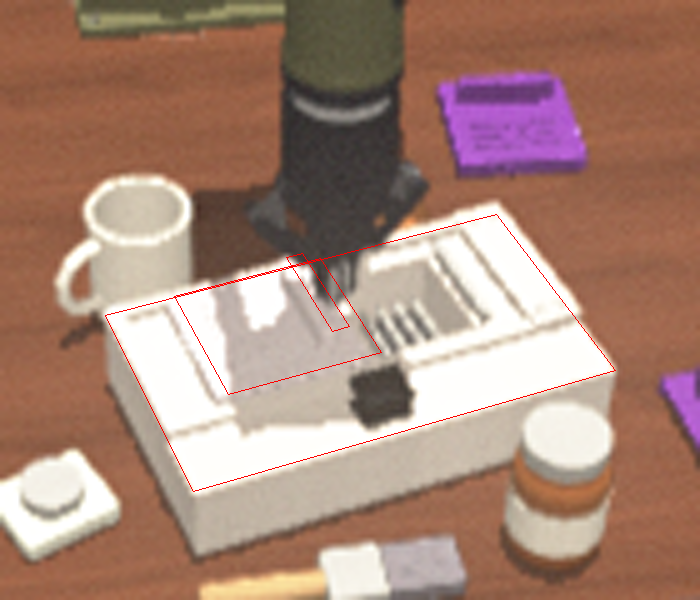

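The well is uncovered: its grating shows fully at (220,310) in the wrist view, with the cover at about y -52. I'll push a little further for margin, then retreat.

```bash
python3 -m jog '{"linear":[[0,4,1],[0,9,2],[0,13,2],[0,15,2],[0,15,2]],"rot":[[0,0,0],[0,0,0],[0,0,0],[0,0,0],[0,0,0]],"hand":[0,0,0,0,0]}'
python3 -m jog '{"linear":[[0,-4,0],[0,-10,0],[0,-14,-5],[0,-16,-25],[0,-20,-60],[0,-40,-100],[0,-70,-140],[0,-100,-170],[0,-120,-185],[0,-120,-185],[0,-120,-185]],"rot":[[0,0,0],[0,0,0],[0,0,0],[0,0,0],[0,0,0],[0,0,0],[0,0,0],[0,0,0],[0,0,0],[0,0,0],[0,0,0]],"hand":[0,0,0,0,0,0,0,0,0,0,0]}'
python3 look.py 8 -65
```

```text
t: 7.87
ee_pos: [565.8, 23.6, 85.0]
ee_rot: [-0.001, 0.993, 0.116, 0.002]
wrist_force: [-1.1, 6.7, 10.2]
finger_gap: -0.003
t: 8.78
ee_pos: [537.1, 140.6, 269.8]
ee_rot: [0.0, 0.993, 0.118, 0.002]
wrist_force: [0.2, -0.4, 0.8]
finger_gap: -0.0
8.7833 [537.056702   140.58876058 269.80764149] [2.44880079e-04 9.93040325e-01 1.17764219e-01 1.56247557e-03] [ 0.18843989 -0.44970693  0.81021873]
tcp in trap 1.7802875896647166 102.90707789333659 209.8076414938824
```

View pics/w_8.png

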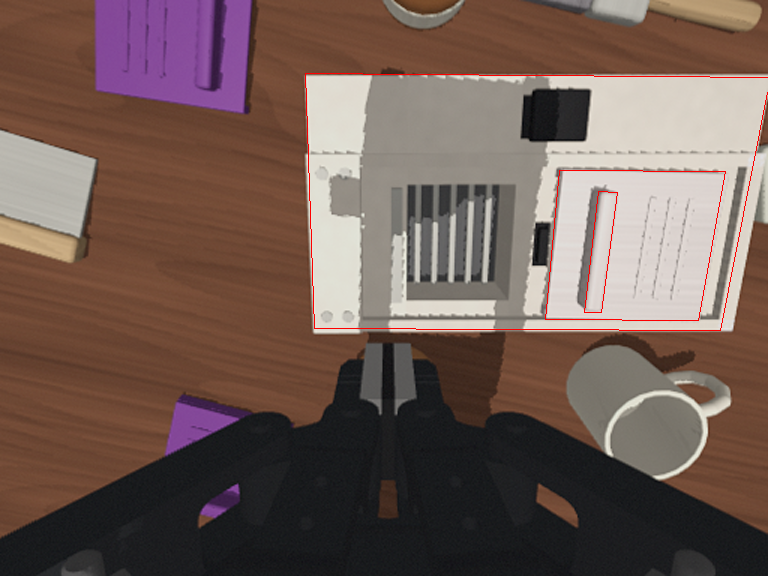

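View pics/s_8.png

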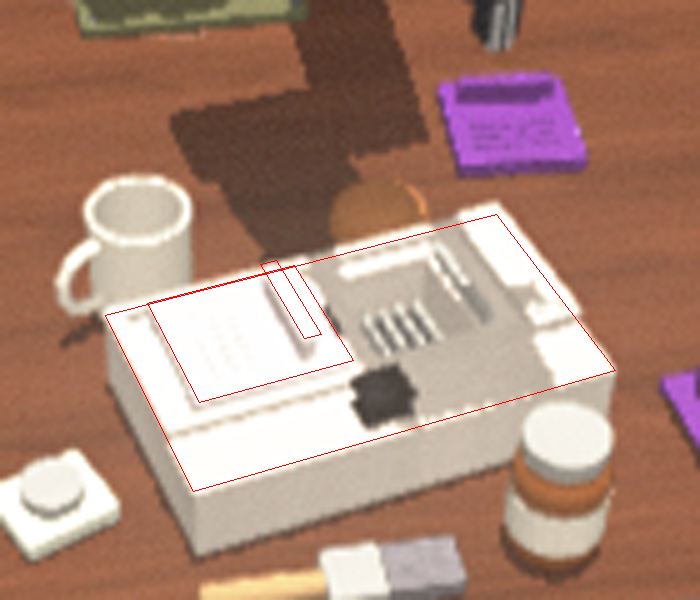

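View pics/t_8.png

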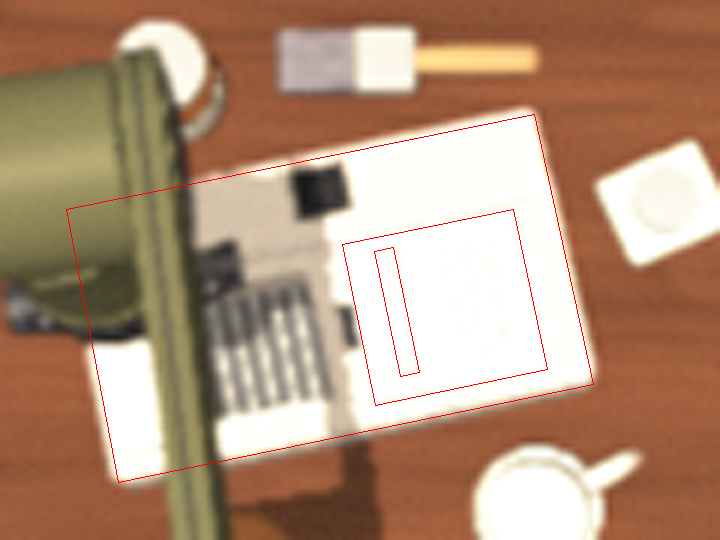

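The cover sits flat at y about -65 (rib at wrist (600,250)), the well's grating is fully open at (450,235), and the hand is about 200 mm above the deck. The mug, brush and timer show at the same pixels as before, as does the jar in the scene view.

```bash
python3 -c "
from cell import order
print(order.finish_job())"
```

```text
the job is handed in; nothing more can be done
None
```

I pressed the snap tab with the shut fingertips until the cover sprang free to about y +35. I then pushed its rib towards -y to about y -65 (the well is clear beyond -40). The hand went up clear and I handed the job in at about 9 s.

- **Last pictures:** the crumb well is completely open and the cover lies flat between the rails. The hand is about 200 mm above the deck, with under 1 N at the wrist.
- **Bystanders:** the mug, jar, brush and timer appear unmoved. The roll was partly in shadow and I checked it only by eye. I didn't check the loaf or the scraper separately, but the hand never went near them.
- **Disagreements:**
    - The scene camera was 1 to 2 pixels off the fitted trap pose; the top and wrist cameras agreed with it.
    - During the push the tips rode about 5 mm higher than intended, 26 mm above the deck. The upward force read at most 10 N, and the tips stayed below the rib's top.

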